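Uncap the optical head and open its shutter

ROBOT

A 7-joint arm with a two-finger parallel gripper is mounted at the origin on the work surface. World frame = base frame: x ahead of the robot, y to its left, z up, the work surface at z = 0. Lengths are in mm, angles in rad, forces in N, time in s.
With the tool pointing down it reaches from about 425 to 825 mm from the base axis. Payload 3.6 kg.
Tool frame: the origin (TCP) lies midway between the tips of the shut fingers; the grasp point (between the pads) lies 19 mm behind it (robot.grip_point_offset is the distance from the TCP to the grasp point, in mm); z points along the fingers, y is the line along which they close (so a half turn about z gives the same grasp; the last joint's range is limited). The gripper opens to 93 mm and grips with 3 to 60 N. Pads are 15 mm wide; open, the fingers measure 128 mm over their backs; the gripper's body (75 mm by 188 mm) begins 65 mm behind the grasp point.
Start: joints at [1.206, 0.615, -0.013, 1.423, 0.008, 1.103, -0.04], TCP at [215.429, -613.231, 218.64] pointing down, gripper open.
Joint ranges: [-3.12, 3.12], [-0.3, 2.06], [-1.34, 1.32], [0.26, 2.42], [-1.36, 4.5], [0.01, 1.98], [-2.84, 2.84]. Speed limits (rad/s): [2.79, 2.79, 3.14, 3.14, 3.14, 3.14, 3.14].

INTERFACE

Orientations are given as a unit quaternion [x, y, z, w].
In Python, from rig import robot gives the robot as it stands.
- The arm moves only by the shell command python3 -m crank 'ROWS'. ROWS is JSON, a list of rows, each a list of 5 numbers: the shift along the world's x, y, z normalised to -1 to 1, where 1 is 200 mm, then the turn about the world's z normalised to -1 to 1, where 1 is pi rad, then the opening, from -1 (shut) to 1 (fully open). In form: [[tx, ty, tz, roll, fingers], ...]. A call has 1 to 10 rows; each row is the pose to reach, as a shift and turn from the pose commanded when the call began, turning the shorter way round; what a row does not reach only later rows make up. A row lasts 1/8 s, in which the tool goes at most 62.5 mm and 10.7 degrees, less where a joint would pass 70% of its speed; a pose out of reach is approached as far as the arm can. A call with a number of a shift or a turn outside -1 to 1 is refused whole. A call with a gripper value outside its range is refused whole. The fingers move at their own pace and stop on an object; the grip force is fixed at half the most. Time passes only in rows, so rows that repeat a pose let the fingers close. It gives the time, the measured TCP pose, the force, the opening and the grip force at its end, in the units of the state.
- robot.get_state(): the state, without advancing time (a new reading comes with each control period).
- robot.grab_frame(name): name is "side" or "top"; returns a dict with "img" (480x640x3 uint8, red, green, blue), "K" (3x3 intrinsics, pixels), "dist_coeffs" ([k1, k2, p1, p2, k3] as OpenCV has them; the pictures are not rectified), "R" (3x3) and "t" (3): a world point X has camera coordinates R X + t. Camera axes: x right, y down, z forward; pixel columns grow to the right and rows downward; lengths in mm; the calibration is good to about 2 mm. A picture is of the moment at which its call begins. There is no depth.
- robot.job_done(): hands the job in; it is judged then, once.
Trained networks look in the newest picture that a camera, given by its name, has taken for a name from the list of things; names that differ only in an ending like _2 or _b are one class to them, and where a whole thing is asked for, a point or a joint stands for the part that bears it (a point fixed in the world has none). Each returns a list of dicts, best first, with "p" (0 to 1); they miss things now and then, are a little off and sometimes report something else, mostly with a low value. They report only what shows in the picture. A call takes as long as a camera call.
- robot.cut_out(camera, name): "pixels" (480x640 bool, what is visible of it) and "box" ([left, top, width, height] in pixels, round what is visible of it).
- robot.place_of(camera, name): "location" ([column, row] in pixels: a listed point, or the origin of a listed thing).
The state is a dict: "t": time; "q": joint angles; "qd": joint speeds; "effort": joint torques, N m; "eef_pos": TCP position; "tool_rot": TCP orientation; "ft_force": force on the tool from outside, world axes, zero at the start; "moment": the same for the moment, N m; "grip_width": finger opening in mm; "grasp_force": force on a finger pad.
Only numpy, scipy, OpenCV 4.12 (cv2) and the standard library are available. Lean on these libraries where they do the work, as an engineer would, in place of code of your own. Each camera call takes 0.05 s, during which the arm holds its last target. There are 200 camera calls.

TASK

Get the optical head ready for inspection: lift the red dust cap off its lens tube and set it down in the blue tray, open side down as it came off, without dropping it. Only when the cap stands in the tray, pull the shutter's yellow knob out as far as it goes and leave it there. Leave the spare lens with its white cap and everything else on the bench where it is.

Things in the scene. Friction and masses are not known exactly. Their poses are not given: they have to be found in the camera images.
- head: Optical head, bolted down. Aluminium base 170 x 100 x 12 mm (to 95 mm on the -x, 75 mm on the +x side of the origin); off-white housing 80 x 80 mm, top 66 mm above the table; on it a black hollow lens tube, outer diameter 38, 45 tall, top at 111 mm. Origin: on the table under the tube's axis; z up. The shutter comes out of the housing's -x face, along the head's -x axis.
- tube_top (a point): Centre of the lens tube's upper rim, 111 mm above the table. The red cap starts on it.
- red_cap: Loose red dust cap: an upside-down cup, outer diameter 48, inner 43, 30 mm tall, top 4 mm thick, about 40 g. It only rests on the tube (26 mm of skirt around it, 2.5 mm of play all round) and lifts straight off. Origin: centre of its open lower edge; z up out of its closed top. At the start its lower edge is 85 mm above the table.
- tray: Blue open plastic tray, fixed, outside 150 x 150 mm, 22 mm high, walls and floor 5 mm thick. Origin: centre of its underside, on the table; z up; the inner floor is 5 mm above it.
- shutter (a joint): How far the head's shutter is pulled out, m: 0 closed, 0.035 fully out at its stop. It slides level along the head's -x axis. A light return spring and a friction brake resist the pull, 4 to 6 N altogether; the brake keeps it where it is left.
- shutter_knob (a point): Centre of the top of the shutter's yellow knob, 97 mm above the table: an upright round post, diameter 18, 42 mm tall, on the end of a level brass plate 36 mm wide, 4 mm thick, top at 55 mm. Closed, the post's axis is 90 mm from the tube's axis and 50 mm from the housing's face; it moves with the shutter. Axes as the head's.
- spare_lens: Bystander: loose spare lens, dark steel barrel on a black plastic foot 90 x 90 x 15 mm, 90 mm tall without its cap, 700 g. Origin: centre of its underside.
- white_cap: Bystander: white dust cap on the spare lens, same size and origin as the red one; its top is 94 mm above the table.
- tweezers: Bystander: steel tweezers lying flat, 120 x 12 x 6 mm. Origin: middle of the underside.
- driver: Bystander: small screwdriver, orange handle, lying flat, 130 x 12 x 12 mm. Origin: near the middle, on its underside.
- bottle: Bystander: amber bottle, diameter 44, 80 mm tall. Origin: centre of its underside.
- jar: Bystander: clear jar with blue cap, diameter 56, 55 mm tall. Origin: centre of its underside.
- lens_box: Bystander: closed white lens box, 60 x 90 x 22 mm. Origin: centre of its underside.
- blower: Bystander: black rubber dust blower standing up, diameter 56, 85 mm tall. Origin: centre of its underside.

How it is judged (in metres and radians):
On the way, in this order (a step that is already met when the one before it is completed fails the run):
1. the red cap is held clear above the lens tube or away from it (distance between red_cap and tube_top above 0.05 m and contact force between red_cap and the fingers above 0.3 N), for 0.1 s.
2. the red cap stands in the blue tray, open side down, let go (x of red_cap in the frame of tray between -0.048 and 0.048 m and y of red_cap in the frame of tray between -0.048 and 0.048 m and z of red_cap in the frame of tray below 0.01 m and angle between red_cap's own z axis and vertical below 0.12 rad and contact force between red_cap and the fingers below 0.1 N and linear speed of red_cap below 0.03 m/s), for 0.2 s.
3. the shutter is pulled fully out (value of joint shutter above 0.0315 m), for 0.2 s.
At the end, for the whole second after the job is handed in: The red cap stands at rest in the blue tray, open side down (its centre within 48 mm of the tray's centre along both sides of the tray, lower edge on the tray's floor within 5 mm, tilt under 0.12 rad), and the shutter is out at least 31.5 of its 35 mm; nothing is held (all of step 2 and value of joint shutter above 0.0315 m); the robot touches nothing.
It fails at once if the shutter is drawn more than 15 mm before the red cap stands in the tray (value of joint shutter above 0.015 m and not (x of red_cap in the frame of tray between -0.048 and 0.048 m and y of red_cap in the frame of tray between -0.048 and 0.048 m and z of red_cap in the frame of tray below 0.01 m and angle between red_cap's own z axis and vertical below 0.12 rad)).
It fails at once if the red cap is dropped or thrown (falls freely by more than about 25 mm) (linear speed of red_cap above 0.7 m/s and contact force between red_cap and the fingers below 0.05 N).
It fails at once if the spare lens or its white cap is moved by more than 20 mm (distance of any of spare_lens, white_cap from where it was at the start of the episode above 0.02 m).
It fails at once if another bystander is moved by more than 30 mm (distance of any of tweezers, driver, bottle, jar, lens_box, blower from where it was at the start of the episode above 0.03 m).
It also fails if it takes over 64 s, if anything falls off the work surface, if the arm or the gripper's body presses on something with over 40 N, if the wrist force passes 120 N, or if a joint passes its speed limit or range.

## Working session

There is one attempt and no reset: what is moved stays moved. The work goes in short steps, Python scripts to look and compute and a shell command to move; the robot and the scene stay as the last step left them, time stands still between calls to the robot, and variables do not carry over. Pictures are saved under pics/ and viewed, at most 10 in all, crops included, and the job is handed in when it is done.

```bash
mkdir -p pics; ls; cat > h.py <<'E'
import numpy as np,cv2
from rig import robot
def ray(f,px):
    n=cv2.undistortPoints(np.array([[px]],float),np.array(f["K"],float),np.array(f["dist_coeffs"],float))[0,0]
    R=np.array(f["R"]);t=np.array(f["t"]).ravel()
    return -R.T@t, R.T@np.array([n[0],n[1],1])
def atz(f,px,z):
    c,d=ray(f,px); return c+d*(z-c[2])/d[2]
def tri(a,pa,b,pb):
    c1,d1=ray(a,pa);c2,d2=ray(b,pb);d1/=np.linalg.norm(d1);d2/=np.linalg.norm(d2)
    s=np.linalg.lstsq(np.c_[d1,-d2],c2-c1,rcond=None)[0]
    p,q=c1+s[0]*d1,c2+s[1]*d2
    return (p+q)/2,np.linalg.norm(p-q)
E
python3 - <<'E'
from h import *
np.set_printoptions(precision=1,suppress=True)
F={}
for c in("top","side"):
    f=F[c]=robot.grab_frame(c); cv2.imwrite(f"pics/{c}0.png",f["img"][:,:,::-1])
Z=dict(head=0,tube_top=111,red_cap=85,tray=0,shutter_knob=97,spare_lens=0,white_cap=64,tweezers=0,driver=0,bottle=0,jar=0,lens_box=0,blower=0)
for n,z in Z.items():
    P={}
    for c in F:
        for r in robot.place_of(c,n)[:2]:
            P.setdefault(c,r["location"]); print(n,c,round(r["p"],2),np.array(r["location"]),atz(F[c],r["location"],z))
    if len(P)==2: print("   tri",*tri(F["top"],P["top"],F["side"],P["side"]))
print(robot.get_state())
E
```

```text
pics
head top 0.71 [195.2 212.6] [585.8 264.7   0. ]
head side 0.63 [327.8 165.7] [575.5 268.7   0. ]
head side 0.2 [382.6 402.3] [ 586.  -286.9    0. ]
   tri [579.5 262.9   5.5] 10.065204987623499
tube_top top 0.69 [368.5 205.1] [ 581.8 -123.5  111. ]
tube_top top 0.66 [178.8 204.6] [580.2 270.5 111. ]
tube_top side 0.78 [332.2 122.7] [582.3 271.5 111. ]
   tri [ 527.9 -101.9  344.2] 4.857075202253807
red_cap top 0.58 [186.6 205. ] [585.1 261.4  85. ]
red_cap side 0.84 [331.4 133.4] [581.3 270.6  85. ]
   tri [581.4 259.   93. ] 3.7624483976310175
tray top 0.77 [297.8 225.3] [557.9  27.5   0. ]
tray side 0.77 [337.  244.2] [562.9  24.8   0. ]
   tri [561.1  27.8  -3.7] 4.838332590404372
shutter_knob top 0.67 [162.2 243.6] [499.8 305.2  97. ]
shutter_knob side 0.86 [290.6 121.7] [495.8 306.2  97. ]
shutter_knob side 0.46 [387.2 383.9] [ 576.5 -303.    97. ]
   tri [497.7 304.5  98.4] 3.9080599223771846
spare_lens top 0.65 [437.1 217.3] [ 579.1 -291.3   -0. ]
spare_lens side 0.66 [384.6 405. ] [ 588.1 -291.2    0. ]
   tri [ 583.5 -291.5    0.2] 8.821111391505791
white_cap top 0.61 [
[... 1058 characters left out ...]
ns_box side 0.47 [386.4 383.9] [ 597.3 -259.9    0. ]
   tri [763.6 -34.1  17. ] 3.5411674021385218
blower top 0.86 [415.9 328.1] [ 329.2 -237.1    0. ]
blower side 0.8 [207.2 386.2] [ 335.3 -237.1    0. ]
blower side 0.7 [339.  241.5] [567.6  31.4   0. ]
   tri [ 331.9 -236.7   -2.2] 5.859361802618197
{'t': 1.4, 'q': array([ 1.2,  0.6, -0. ,  1.4,  0. ,  1.1, -0. ]), 'qd': array([ 0., -0., -0.,  0., -0., -0.,  0.]), 'effort': array([ -0. , -45.9,   0.2, -16.6,  -0.1,   0. ,   0. ]), 'eef_pos': array([ 215.4, -613.2,  218.6]), 'tool_rot': array([ 1. ,  0.2,  0. , -0. ]), 'ft_force': array([-0.8, -0.6, -0.6]), 'moment': array([0., 0., 0.]), 'grasp_force': 0.0, 'grip_width': 93.09049440299934}
```

View pics/top0.png

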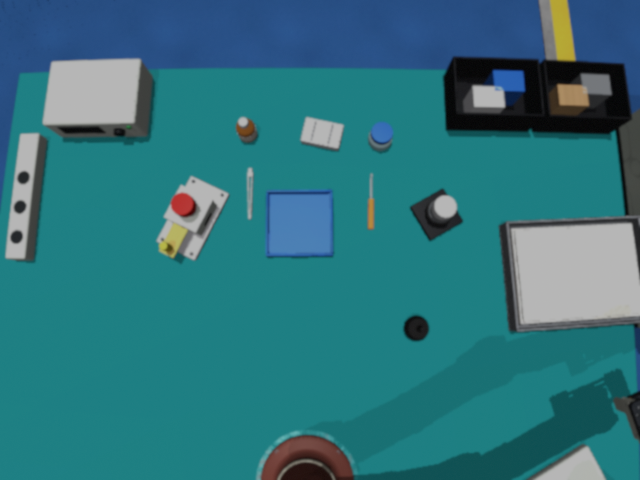

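View pics/side0.png

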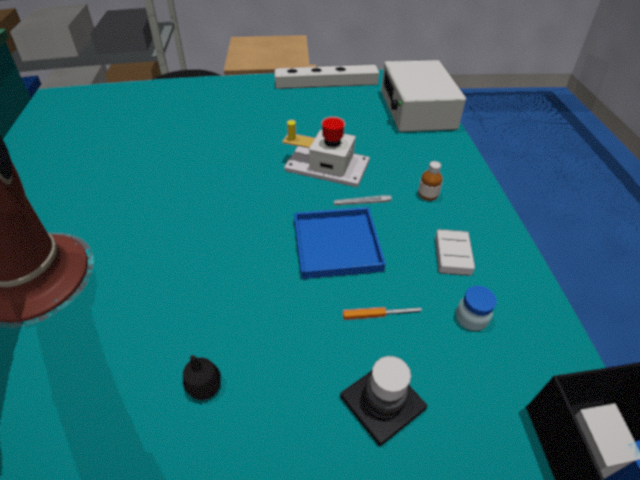

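```bash
python3 - <<'E'
from h import *
np.set_printoptions(precision=4,suppress=True)
from scipy.spatial.transform import Rotation as R
print(R.from_quat(robot.get_state()["tool_rot"]).as_matrix())
F={c:robot.grab_frame(c) for c in("top","side")}
for n,zt in (("red_cap",115),("shutter_knob",97)):
  for c in F:
    for r in robot.cut_out(c,n)[:2]:
      m=r["pixels"]; ys,xs=np.nonzero(m); print(n,c,r["p"],r["box"],xs.mean(),ys.mean(),atz(F[c],(xs.mean(),ys.mean()),zt-10))
E
```

```text
[[ 0.9435  0.3315  0.    ]
 [ 0.3315 -0.9435  0.0001]
 [ 0.0001 -0.     -1.    ]]
red_cap top 0.73 [172.0, 193.4, 28.4, 26.2] 182.98151950718685 204.71663244353184 [581.2597 263.3907 105.    ]
red_cap side 0.58 [324.4, 116.5, 20.6, 25.5] 333.0531697341513 128.38854805725973 [582.6293 258.7759 105.    ]
shutter_knob top 0.79 [155.3, 224.2, 30.4, 34.8] 172.69326241134752 240.60638297872342 [507.781  286.3026  87.    ]
shutter_knob side 0.86 [286.1, 122.3, 24.8, 24.7] 296.5644329896907 136.79381443298968 [505.3968 261.3402  87.    ]
shutter_knob side 0.61 [437.1, 225.9, 33.8, 48.6] 453.9541875447387 252.42877594846098 [734.588  -90.9901  87.    ]
```

The top view shows the red cap at (183,205), the yellow knob at (165,245) and the tray at (300,224). The head is rotated, with the shutter towards the lower left. The side view agrees: cap (333,128), knob (291,123), tray (338,243). Next I refine the cap, knob and tray by colour.

```bash
cat > col.py <<'E'
from h import *
def cap(f,box):  # centroid of red mask vs. projected cap model -> least squares xy
    pass
def mask(img,lo,hi):
    h=cv2.cvtColor(img,cv2.COLOR_RGB2HSV); return cv2.inRange(h,lo,hi)>0
def proj(f,P):
    return cv2.projectPoints(np.asarray(P,float),cv2.Rodrigues(np.array(f["R"],float))[0],np.array(f["t"],float),np.array(f["K"],float),np.array(f["dist_coeffs"],float))[0][:,0]
def hullc(f,x,y,r,z0,z1):
    a=np.linspace(0,2*np.pi,60,endpoint=False)
    P=[[x+r*np.cos(t),y+r*np.sin(t),z] for t in a for z in (z0,z1)]
    h=cv2.convexHull(proj(f,P).astype(np.float32)); m=cv2.moments(h); b=h[:,0]
    return np.array([m["m10"]/m["m00"],m["m01"]/m["m00"]])
E
python3 - <<'E'
from col import *
from scipy.optimize import least_squares as ls
np.set_printoptions(precision=1,suppress=True)
F={c:cv2.imread(f"pics/{c}0.png")[:,:,::-1] for c in("top","side")}
G={c:robot.grab_frame(c) for c in("top","side")}
obs={}
for c in F:
    im=np.ascontiguousarray(F[c])
    m=mask(im,(0,170,120),(6,255,255))|mask(im,(174,170,120),(180,255,255))
    k,l,st,ce=cv2.connectedComponentsWithStats(m.astype(np.uint8))
    want={"top":(183,205),"side":(333,128)}[c]
    i=1+np.argmin(np.linalg.norm(ce[1:]-want,axis=1)); obs[c]=ce[i]; print(c,st[i],ce[i])
    s=ls(lambda v:hullc(G[c],v[0],v[1],24,85,115)-obs[c],[582,263]); print(s.x)
s=ls(lambda v:np.r_[[hullc(G[c],v[0],v[1],24,85,115)-obs[c] for c in F]].ravel(),[582,263]); print("cap",s.x,s.fun)
# tray: blue
im=np.ascontiguousarray(F["top"]); m=mask(im,(104,150,90),(120,255,255)); m[:180]=0;m[270:]=0;m[:,:255]=0;m[:,345:]=0
cn=max(cv2.findContours(m.astype(np.uint8),0,1)[0],key=cv2.contourArea); r=cv2.minAreaRect(cn); print("tray",r)
print([atz(G["top"],p,22)[:2] for p in cv2.boxPoints(r)], atz(G["top"],r[0],22))
# knob
for c,b in (("top",(150,215,190,262)),("side",(280,115,318,150))):
    im=np.ascontiguousarray(F[c]); m=mask(im,(18,120,90),(35,255,255)); q=np.zeros_like(m); q[b[1]:b[3],b[0]:b[2]]=m[b[1]:b[3],b[0]:b[2]]
    ys,xs=np.nonzero(q); print(c,xs.min(),xs.max(),ys.min(),ys.max())
for c in F:
    s2=proj(G[c],[[498,305,97],[498,305,55],[582,264,111]]); print(c,s2)
a=cv2.resize(F["top"][170:280,130:250],None,fx=5,fy=5,interpolation=2);cv2.imwrite("pics/z0.png",np.ascontiguousarray(a[:,:,::-1]))
E
```

```text
top [172 194  22  21 332] [182.3 204. ]
[583.6 266.1]
side [323 118  21  12 207] [332.9 123.7]
[585.9 285.2]
cap [584.3 269.8] [-1.7 -0.4  0.2  3.9]
tray ((299.0, 223.0), (66.0, 66.0), 90.0)
[array([634.6,  99.8]), array([635.6, -49.5]), array([485.9, -50.2]), array([484.6,  95.6])] [559.3  23.8  22. ]
top 160 175 240 254
side 284 312 121 146
top [[162.2 244.5]
 [168.4 247.1]
 [181.9 203.7]]
side [[291.6 121.9]
 [292.2 138.2]
 [332.5 124.6]]
```

View pics/z0.png

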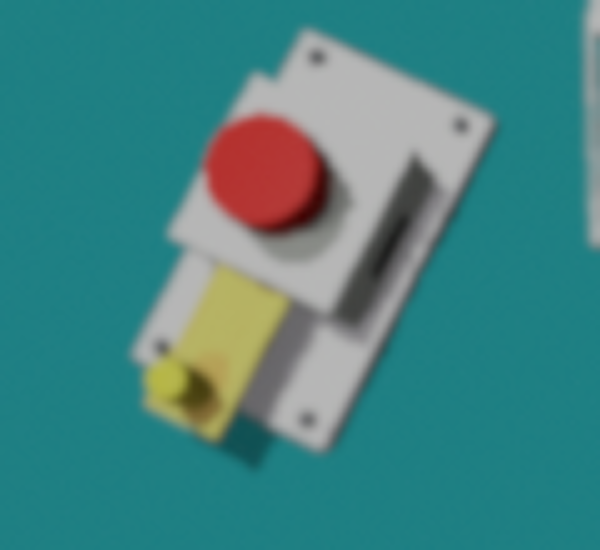

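The crop shows the cap top at about (182.5,204), the knob top at about (163,245.5) and the base's long edge at roughly -27° from world x. That agrees with the triangulated cap and knob positions, which are 92 mm apart against the specified 90. Now I move over.

```bash
python3 -m crank '[[1,1,0,0.2,1],[1,1,0,0.2,1],[1,1,0,0.2,1],[1,1,0,0.2,1],[1,1,0,0.2,1]]' && python3 -m crank '[[0.8,1,0,0.2,1],[0.8,1,0,0.2,1],[0.8,1,0,0.2,1],[0.8,1,0,0.2,1],[0.8,1,0,0.2,1]]'
```

```text
t: 2.42
eef_pos: [418.7, -409.5, 219.0]
tool_rot: [0.884, 0.467, 0.001, -0.0]
ft_force: [-0.4, -0.8, 1.0]
grip_width: 93.0
grasp_force: 0.0
t: 3.05
eef_pos: [578.7, -206.1, 218.9]
tool_rot: [0.695, 0.719, 0.003, -0.001]
ft_force: [-0.1, -0.6, -1.1]
grip_width: 92.8
grasp_force: 0.0
```

```bash
python3 -m crank '[[0,1,0,0.2,1],[0,1,0,0.2,1],[0,1,0,0.2,1],[0,1,0,0.2,1]]' && python3 -m crank '[[0,1,0,0.14,1],[0,1,0,0.14,1],[0,1,0,0.14,1],[0,1,0,0.14,1]]'
```

```text
t: 3.55
eef_pos: [574.9, -8.0, 219.4]
tool_rot: [0.439, 0.899, 0.001, -0.0]
ft_force: [-0.6, -0.0, -0.1]
grip_width: 93.0
grasp_force: 0.0
t: 4.05
eef_pos: [574.6, 190.9, 218.8]
tool_rot: [0.235, 0.972, 0.001, -0.0]
ft_force: [0.2, -0.4, 0.2]
grip_width: 93.3
grasp_force: 0.0
```

```bash
python3 -m crank '[[0.0375,0.37,0,0,1],[0.0375,0.37,0,0,1],[0.0375,0.37,-0.25,0,1],[0.0375,0.37,-0.38,0,1],[0.0375,0.37,-0.38,0,1],[0.0375,0.37,-0.38,0,1]]'
python3 - <<'E'
from col import *
for c in("top","side"):
    f=robot.grab_frame(c)
    p=robot.get_state()["eef_pos"]; print(c,proj(f,[p,[p[0],p[1],111]]), [ (r["p"],r["location"]) for r in robot.place_of(c,"red_cap")[:1]])
    y,x=(165,120) if c=="top" else (60,270)
    a=cv2.resize(f["img"][y:y+110,x:x+130],None,fx=4,fy=4,interpolation=2); cv2.imwrite(f"pics/{c}1.png",np.ascontiguousarray(a[:,:,::-1]))
a=np.vstack([cv2.imread(f"pics/{c}1.png") for c in("top","side")]); cv2.imwrite("pics/b1.png",cv2.resize(np.hstack([a[:440],a[440:]]),None,fx=.75,fy=.75))
E
```

```text
t: 4.8
eef_pos: [584.3, 259.7, 143.9]
tool_rot: [0.238, 0.971, 0.0, 0.001]
ft_force: [0.7, -0.1, 0.5]
grip_width: 92.9
grasp_force: 0.0
top [[179.166509   199.05786944]
 [183.72102975 202.67742455]] [(0.16, [371.1, 202.8])]
side [[334.20548842 111.33131649]
 [333.63799259 125.37144394]] [(0.87, [332.4, 133.5])]
```

View pics/b1.png

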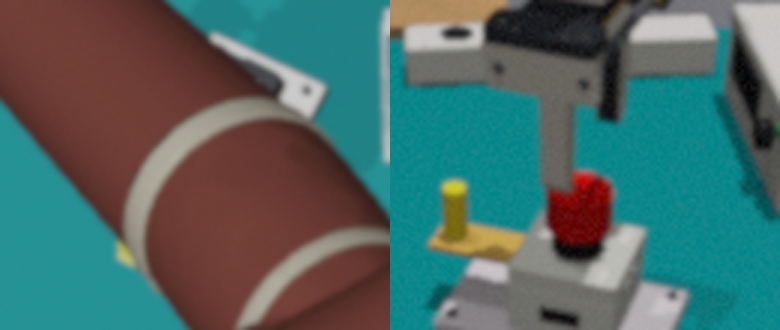

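```bash
python3 - <<'E'
from col import *
f=robot.grab_frame("side"); s=robot.get_state(); p=s["eef_pos"]; print(p,s["qd"])
u=np.array([.457,.889,0])
print(proj(f,[p-55*u,p-46.5*u,p-64*u,p+55*u]))
E
```

```text
[583.49394601 260.93979272 143.84882758] [-0.00544998  0.00653849  0.00362955  0.00558158  0.0009493  -0.00225734
 -0.00181112]
[[324.61612398 124.90856701]
 [326.11574459 122.7637342 ]
 [323.00613643 127.21201918]
 [342.57978304  99.26182068]]
```

```bash
python3 -m crank '[[-0.005,0.01,-0.1,0,1],[-0.005,0.01,-0.2,0,1],[-0.005,0.01,-0.27,0,1],[-0.005,0.01,-0.27,0,1],[-0.005,0.01,-0.27,0,1]]' && python3 -m crank '[[0,0,0,0,-0.2],[0,0,0,0,-0.2],[0,0,0,0,-0.2],[0,0,0,0,-1],[0,0,0,0,-1],[0,0,0,0,-1],[0,0,0,0,-1],[0,0,0,0,-1]]'
```

```text
t: 5.68
eef_pos: [582.3, 263.1, 89.0]
tool_rot: [0.237, 0.971, 0.0, 0.0]
ft_force: [-0.5, 0.7, -0.4]
grip_width: 93.3
grasp_force: 0.0
t: 6.68
eef_pos: [581.9, 262.8, 88.7]
tool_rot: [0.237, 0.971, -0.0, -0.0]
ft_force: [0.2, -0.2, 1.1]
grip_width: 47.5
grasp_force: 30.0
```

```bash
python3 -m crank '[[0,0,0.05,0,-1],[0,0,0.1,0,-1],[0,0,0.2,0,-1],[0,0,0.35,0,-1],[0,0,0.5,0,-1],[0,0,0.5,0,-1],[0,0,0.5,0,-1]]'
python3 - <<'E'
from h import *
f=robot.grab_frame("side");s=robot.get_state();print(s["eef_pos"],s["grip_width"],s["grasp_force"])
a=cv2.resize(f["img"][40:200,230:430],None,fx=3,fy=3,interpolation=2);cv2.imwrite("pics/lift.png",np.ascontiguousarray(a[:,:,::-1]))
E
```

```text
t: 7.55
eef_pos: [581.5, 262.3, 188.1]
tool_rot: [0.237, 0.971, -0.001, -0.0]
ft_force: [0.4, 0.6, -0.7]
grip_width: 47.6
grasp_force: 30.0
[581.3171563  262.07141727 187.47989782] 47.45630411461789 29.999895205255598
```

View pics/lift.png

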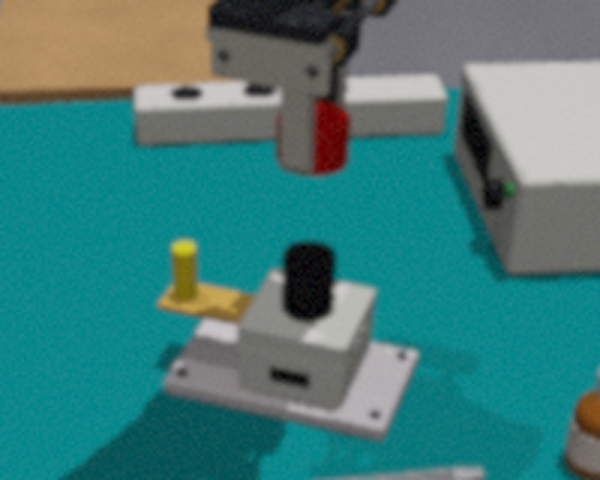

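The cap is held upright at about (334,87), clear of the now bare tube at (332,133). On to the tray.

```bash
python3 -m crank '[[-0.02,-0.2,0,0,-1],[-0.05,-0.45,0,0,-1],[-0.07,-0.7,0,0,-1],[-0.1,-0.9,0,0,-1],[-0.1,-1,0,0,-1]]' && python3 -m crank '[[0,-0.1,0,0,-1],[0,-0.18,-0.1,0,-1],[0,-0.18,-0.3,0,-1],[0,-0.18,-0.5,0,-1],[0,-0.18,-0.65,0,-1],[0,-0.18,-0.72,0,-1],[0,-0.18,-0.75,0,-1],[0,-0.18,-0.75,0,-1]]'
python3 - <<'E'
from h import *
f=robot.grab_frame("side");s=robot.get_state();print(s["eef_pos"],s["ft_force"],s["grip_width"],s["grasp_force"])
a=cv2.resize(f["img"][150:310,240:440],None,fx=3,fy=3,interpolation=2);cv2.imwrite("pics/tray.png",np.ascontiguousarray(a[:,:,::-1]))
E
```

```text
t: 8.22
eef_pos: [561.1, 59.6, 187.4]
tool_rot: [0.239, 0.971, -0.001, -0.001]
ft_force: [0.7, 0.4, -0.7]
grip_width: 47.2
grasp_force: 30.0
t: 9.22
eef_pos: [562.5, 27.3, 39.2]
tool_rot: [0.237, 0.972, 0.0, 0.0]
ft_force: [0.2, -0.3, 0.3]
grip_width: 47.4
grasp_force: 30.0
[562.74309319  27.15674874  39.53461302] [-0.23076583  0.6471373   0.70345979] 47.14114348028194 29.99980928376317
```

View pics/tray.png

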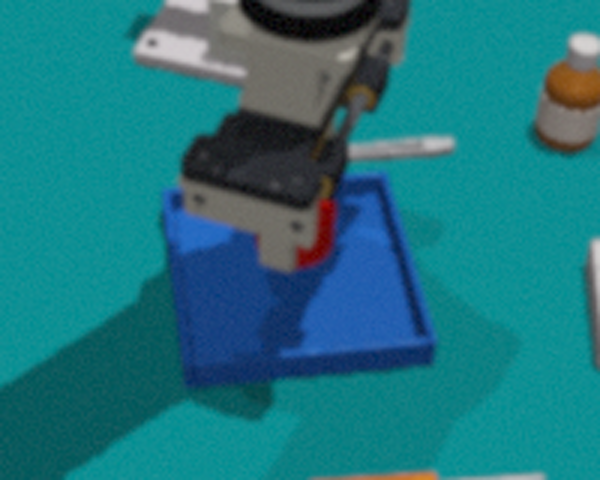

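The cap is upright over the tray at about (340,230) and TCP z is 39. I lower the last 30 mm gently.

```bash
python3 -m crank '[[0,0,-0.05,0,-1],[0,0,-0.1,0,-1],[0,0,-0.13,0,-1],[0,0,-0.145,0,-1],[0,0,-0.15,0,-1],[0,0,-0.15,0,-1]]'
```

```text
t: 10.02
eef_pos: [562.1, 26.9, 8.8]
tool_rot: [0.237, 0.971, 0.0, 0.0]
ft_force: [-0.2, 0.1, 0.3]
grip_width: 47.3
grasp_force: 30.0
```

```bash
python3 -m crank '[[0,0,-0.005,0,-1],[0,0,-0.01,0,-1],[0,0,-0.01,0,-1]]'
```

```text
t: 10.4
eef_pos: [562.3, 26.8, 8.5]
tool_rot: [0.237, 0.971, -0.0, 0.001]
ft_force: [-2.2, -1.2, 11.8]
grip_width: 47.1
grasp_force: 30.0
```

Contact: 12 N upward. I release, then raise.

```bash
python3 -m crank '[[0,0,0,0,0.1],[0,0,0,0,0.4],[0,0,0,0,0.4],[0,0,0,0,0.4],[0,0,0.1,0,0.4],[0,0,0.3,0,0.4],[0,0,0.6,0,0.4],[0,0,0.9,0,0.4],[0,0,0.9,0,0.4]]'
python3 - <<'E'
from col import *
f=robot.grab_frame("side");print(robot.place_of("side","red_cap")[:2],proj(f,[[562,27,5],[562,27,35]]))
a=cv2.resize(f["img"][150:310,240:440],None,fx=3,fy=3,interpolation=2);cv2.imwrite("pics/tray2.png",np.ascontiguousarray(a[:,:,::-1]))
E
```

```text
t: 11.52
eef_pos: [565.0, 28.1, 191.6]
tool_rot: [0.237, 0.971, 0.002, 0.005]
ft_force: [-0.2, 0.1, -0.5]
grip_width: 65.0
grasp_force: 0.0
[{'location': [335.6, 239.8], 'p': 0.75}] [[336.49253516 241.58725918]
 [337.15643189 230.47804146]]
```

View pics/tray2.png

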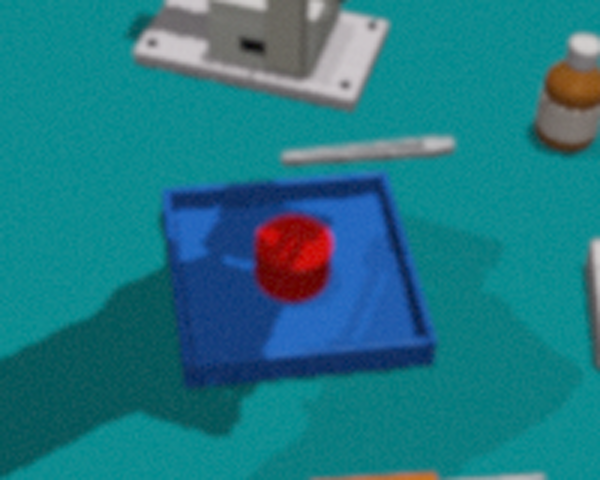

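The cap stands upright in the tray at about (337,235). Now to the knob.

```bash
python3 -m crank '[[-0.3,1,0,0,0.4],[-0.3,1,0,0,0.4],[-0.3,1,0,0,0.4],[-0.3,1,0,0,0.4],[-0.3,1,0,0,0.4]]' && python3 -m crank '[[-0.01,0.39,0,0,0.4],[-0.01,0.39,0,0,0.4],[-0.01,0.39,-0.2,0,0.4],[-0.01,0.39,-0.4,0,0.4],[-0.01,0.39,-0.4,0,0.4],[-0.01,0.39,-0.4,0,0.4]]'
python3 - <<'E'
from col import *
f=robot.grab_frame("side");s=robot.get_state();print(s["eef_pos"],robot.place_of("side","shutter_knob")[:1])
p=s["eef_pos"];print(proj(f,[[p[0],p[1],97]]))
a=cv2.resize(f["img"][40:200,210:410],None,fx=3,fy=3,interpolation=2);cv2.imwrite("pics/knob.png",np.ascontiguousarray(a[:,:,::-1]))
E
```

```text
t: 12.25
eef_pos: [500.0, 228.2, 184.9]
tool_rot: [0.235, 0.972, -0.001, -0.002]
ft_force: [1.0, -0.4, -0.3]
grip_width: 65.2
grasp_force: 0.0
t: 13.0
eef_pos: [500.9, 304.2, 107.4]
tool_rot: [0.238, 0.971, 0.0, 0.0]
ft_force: [-0.2, -0.0, 0.7]
grip_width: 65.3
grasp_force: 0.0
[501.16979896 304.77175189 108.07449852] [{'location': [291.4, 123.8], 'p': 0.81}]
[[293.09219786 121.91424075]]
```

View pics/knob.png

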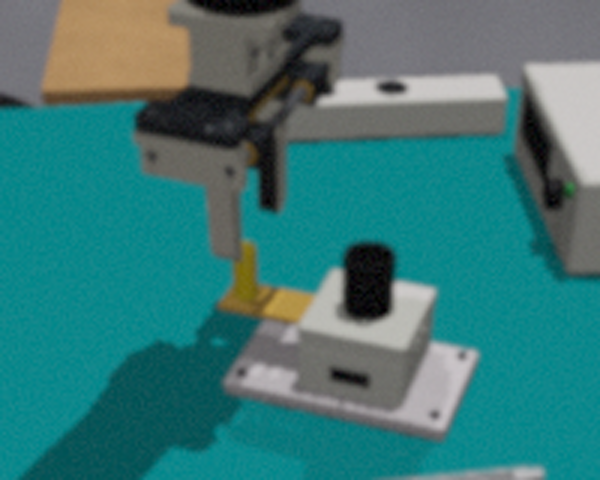

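The knob (291,124) sits between the fingers, within about 2–3 mm of the TCP. I descend and grip.

```bash
python3 -m crank '[[-0.008,0,-0.1,0,0.4],[-0.008,0,-0.2,0,0.4],[-0.008,0,-0.21,0,0.4],[-0.008,0,-0.21,0,0.4]]' && python3 -m crank '[[0,0,0,0,-1],[0,0,0,0,-1],[0,0,0,0,-1],[0,0,0,0,-1],[0,0,0,0,-1],[0,0,0,0,-1],[0,0,0,0,-1],[0,0,0,0,-1]]'
```

```text
t: 13.6
eef_pos: [499.0, 305.3, 65.9]
tool_rot: [0.237, 0.971, 0.001, 0.001]
ft_force: [0.0, -0.9, 0.4]
grip_width: 64.8
grasp_force: 0.0
t: 14.6
eef_pos: [497.4, 302.9, 64.4]
tool_rot: [0.237, 0.971, -0.002, -0.001]
ft_force: [-3.9, -4.7, 5.2]
grip_width: 17.7
grasp_force: 30.0
```

```bash
python3 -m crank '[[-0.02,0.01,0,0,-1],[-0.05,0.026,0,0,-1],[-0.08,0.041,0,0,-1],[-0.11,0.057,0,0,-1],[-0.14,0.072,0,0,-1],[-0.155,0.08,0,0,-1],[-0.155,0.08,0,0,-1]]'
```

```text
t: 15.48
eef_pos: [470.2, 315.7, 64.4]
tool_rot: [0.239, 0.971, -0.004, 0.002]
ft_force: [2.2, -8.5, 4.7]
grip_width: 17.3
grasp_force: 30.0
```

```bash
python3 -m crank '[[-0.01,0.005,0,0,-1],[-0.02,0.01,0,0,-1],[-0.03,0.015,0,0,-1],[-0.03,0.015,0,0,-1]]'
```

```text
t: 15.98
eef_pos: [470.1, 315.7, 64.4]
tool_rot: [0.241, 0.97, -0.004, 0.007]
ft_force: [11.1, -10.7, 1.1]
grip_width: 17.7
grasp_force: 30.0
```

```bash
python3 -m crank '[[-0.02,0.01,0,0,-1],[-0.04,0.02,0,0,-1],[-0.04,0.02,0,0,-1],[-0.04,0.02,0,0,-1]]'
python3 - <<'E'
from col import *
for c in("side","top"):
    f=robot.grab_frame(c);s=robot.get_state();print(s["eef_pos"],s["ft_force"])
    for r in robot.place_of(c,"shutter_knob")[:1]: print(c,r,atz(f,r["location"],97))
E
```

```text
t: 16.48
eef_pos: [468.2, 316.7, 64.4]
tool_rot: [0.243, 0.97, -0.004, 0.011]
ft_force: [20.7, -14.3, -2.7]
grip_width: 17.2
grasp_force: 30.0
[468.22836863 316.68789207  64.3586002 ] [ 21.55766845 -14.47138399  -2.84510452]
side {'location': [279.6, 121.0], 'p': 0.66} [472.07830857 311.29236585  97.        ]
[468.26380848 316.69850202  64.37255283] [ 21.156944   -14.59566622  -2.24359475]
top {'location': [156.1, 256.4], 'p': 0.68} [472.8469814  316.48671963  97.        ]
```

Force has risen to 25 N with hardly any motion, so it looks to be at the stop. I release, raise and check.

```bash
python3 -m crank '[[0,0,0,0,0.4],[0,0,0,0,0.4],[0,0,0,0,0.4],[0,0,0,0,0.4],[0,0,0.2,0,0.4],[0,0,0.5,0,0.4],[0,-0.3,0.6,0,0.4],[0,-0.7,0.6,0,0.4],[0,-1,0.6,0,0.4],[0,-1,0.6,0,0.4]]'
python3 - <<'E'
from col import *
for c in("side","top"):
    f=robot.grab_frame(c)
    for r in robot.place_of(c,"shutter_knob")[:1]: print(c,r,atz(f,r["location"],97))
    cv2.imwrite(f"pics/{c}_e.png",f["img"][:,:,::-1])
    print(proj(f,[[500-.889*s,305+.458*s,97] for s in(0,30,35)]))
A=[]
for n in("side0","side_e"): A.append(cv2.resize(cv2.imread(f"pics/{n}.png")[105:165,260:360],None,fx=4,fy=4,interpolation=2))
B=[]
for n in("top0","top_e"): B.append(cv2.resize(cv2.imread(f"pics/{n}.png")[190:275,140:230],None,fx=3.5,fy=3.5,interpolation=2))
o=np.zeros((560,800,3),np.uint8);o[:240,:400]=A[0];o[:240,400:]=A[1];h,w=B[0].shape[:2];o[245:245+h,:w]=B[0];o[245:245+h,400:400+w]=B[1]
cv2.imwrite("pics/cmp.png",o)
E
```

```text
t: 17.92
eef_pos: [453.1, 123.1, 184.2]
tool_rot: [0.24, 0.971, -0.002, -0.0]
ft_force: [0.5, 0.5, 0.4]
grip_width: 65.1
grasp_force: 0.0
side {'location': [279.2, 120.1], 'p': 0.77} [471.36804631 315.07939022  97.        ]
[[292.54921656 121.88529254]
 [280.02168086 119.17362561]
 [277.95435576 118.72775786]]
top {'location': [156.7, 257.6], 'p': 0.39} [470.35741493 315.05189809  97.        ]
[[162.2774521  243.52007322]
 [155.05807449 256.15562111]
 [153.85353115 258.26874465]]
```

View pics/cmp.png

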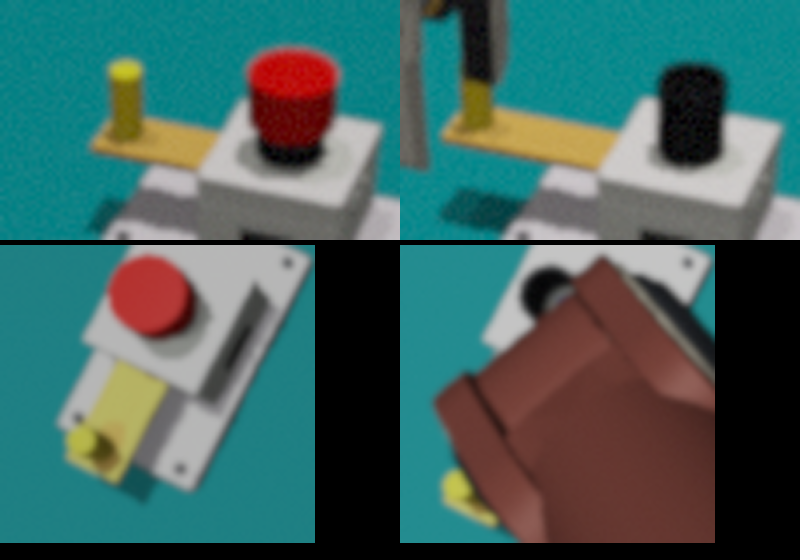

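The knob moved 30–31 mm by these pictures, too near the 31.5 mm limit to trust. I clear the view and measure the knob–tube distance (90 closed, 125 at the stop).

```bash
python3 -m crank '[[0.2,-1,0,0,0.4],[0.2,-1,0,0,0.4],[0.2,-1,0,0,0.4],[0.2,-1,0,0,0.4],[0.2,-1,0,0,0.4]]'
cat > meas.py <<'E'
from col import *
from scipy.optimize import least_squares as ls
G={c:robot.grab_frame(c) for c in("top","side")}
def knobtop(c,im):
    m=mask(np.ascontiguousarray(im),(25,110,120),(34,255,255)) ; return m
# register knob top patch of start picture into the new one, subpixel
out={}
for c,(x,y,h) in {"top":(163,245,6),"side":(291,122,6)}.items():
    a=cv2.imread(f"pics/{c}0.png"); b=np.ascontiguousarray(G[c]["img"][:,:,::-1])
    k=6; T=cv2.resize(a[y-h:y+h+1,x-h:x+h+1],None,fx=k,fy=k,interpolation=2)
    x0,y0=x-30,y-25; S=cv2.resize(b[y0:y0+60,x0:x0+60],None,fx=k,fy=k,interpolation=2)
    r=cv2.matchTemplate(S,T,5); _,v,_,l=cv2.minMaxLoc(r)
    d=np.array([l[0]/k+x0-(x-h),l[1]/k+y0-(y-h)]); 
    u=lambda s:proj(G[c],[[500-.889*s,305+.458*s,97]])[0]
    s=ls(lambda s:u(s[0])-u(0)-d,[30]); print(c,"match",v,"shift px",d,"travel",s.x,"resid",s.fun)
P={}
for n in("tube_top","shutter_knob"):
    for c in G:
        r=[q for q in robot.place_of(c,n)]
        r=[q for q in r if q["location"][1]<300 and q["location"][0]<345]
        if r: P[n,c]=atz(G[c],r[0]["location"],111 if n[0]=="t" else 97); print(n,c,r[0]["p"],r[0]["location"],P[n,c])
for c in G:
    if ("tube_top",c) in P and ("shutter_knob",c) in P: print(c,"dist",np.linalg.norm(P["tube_top",c][:2]-P["shutter_knob",c][:2]))
im=G["side"]["img"]
o=np.zeros((480,800,3),np.uint8)
A=cv2.resize(G["side"]["img"][105:165,260:360],None,fx=4,fy=4,interpolation=2);B=cv2.resize(G["top"]["img"][190:275,140:230],None,fx=4.4,fy=4.4,interpolation=2)
o[:240,:400]=A;o[:B.shape[0],400:400+B.shape[1]]=B;cv2.imwrite("pics/m.png",np.ascontiguousarray(o[:,:,::-1]))
E
python3 meas.py
```

```text
t: 18.75
eef_pos: [494.0, -70.7, 184.5]
tool_rot: [0.237, 0.972, 0.001, -0.0]
ft_force: [1.1, 0.7, 0.2]
grip_width: 65.1
grasp_force: 0.0
top match 0.8369180560112 shift px [-6.5        13.16666667] travel [30.21602475] resid [-0.771413  -0.4398626]
side match 0.4801028072834015 shift px [-16.66666667  14.83333333] travel [30.81672246] resid [  3.8010423  -17.61794857]
tube_top top 0.97 [178.5, 205.8] [577.59443366 270.97394561 111.        ]
tube_top side 0.18 [328.7, 165.1] [556.45514408 125.13563494 111.        ]
shutter_knob top 0.67 [155.6, 257.4] [470.74546062 317.42139953  97.        ]
top dist 116.5078066784696
```

View pics/m.png

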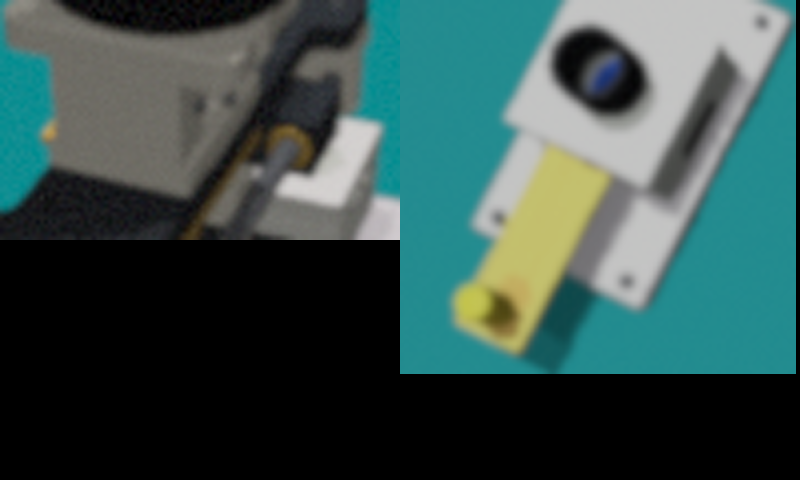

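The top view shows the knob at (156.6,258.6), about 30 mm of travel; the side camera is blocked by the arm. A second pull will settle whether this is the stop.

```bash
python3 -m crank '[[-0.12,1,0,0,0.4],[-0.12,1,0,0,0.4],[-0.12,1,0,0,0.4],[-0.12,1,0,0,0.4]]' && python3 -m crank '[[0,0.93,0,0,0.4],[0,0.93,0,0,0.4],[0,0.93,0,0,0.4],[0,0.93,-0.3,0,0.4],[0,0.93,-0.3,0,0.4],[0,0.93,-0.3,0,0.4]]'
```

```text
t: 19.55
eef_pos: [467.8, 134.0, 185.5]
tool_rot: [0.232, 0.973, 0.002, 0.0]
ft_force: [-0.8, -0.2, -0.1]
grip_width: 65.4
grasp_force: 0.0
t: 20.3
eef_pos: [470.3, 313.0, 125.7]
tool_rot: [0.238, 0.971, 0.0, 0.0]
ft_force: [0.2, 0.0, -0.7]
grip_width: 65.2
grasp_force: 0.0
```

```bash
python3 -m crank '[[0,0.01,-0.1,0,0.4],[0,0.01,-0.2,0,0.4],[0,0.01,-0.3,0,0.4],[0,0.01,-0.3,0,0.4],[0,0.01,-0.3,0,0.4]]' && python3 -m crank '[[0,0,0,0,-1],[0,0,0,0,-1],[0,0,0,0,-1],[0,0,0,0,-1],[0,0,0,0,-1],[0,0,0,0,-1],[0,0,0,0,-1]]' && python3 -m crank '[[-0.02,0.01,0,0,-1],[-0.04,0.02,0,0,-1],[-0.06,0.03,0,0,-1],[-0.06,0.03,0,0,-1]]'
```

```text
t: 20.92
eef_pos: [470.7, 316.1, 66.6]
tool_rot: [0.238, 0.971, 0.001, 0.001]
ft_force: [-0.8, 0.1, -0.2]
grip_width: 64.9
grasp_force: 0.0
t: 21.8
eef_pos: [469.4, 316.1, 64.6]
tool_rot: [0.237, 0.971, 0.0, -0.0]
ft_force: [1.0, 1.6, -1.0]
grip_width: 17.7
grasp_force: 30.0
t: 22.3
eef_pos: [468.8, 316.4, 64.7]
tool_rot: [0.241, 0.97, -0.0, 0.008]
ft_force: [18.9, -4.6, -6.9]
grip_width: 17.4
grasp_force: 30.0
```

It is a hard stop: 19 N moved it under 1 mm. The TCP distance from cap axis to knob is 124.5 mm, and the stop is at 125. I release and retreat.

```bash
python3 -m crank '[[0,0,0,0,0.4],[0,0,0,0,0.4],[0,0,0,0,0.4],[0,0,0,0,0.4],[0,0,0.2,0,0.4],[0,0,0.5,0,0.4],[0,0,0.8,0,0.4],[0,0,1,0,0.4],[0,0,1,0,0.4]]' && python3 -m crank '[[0,-1,0.2,0,0.4],[0,-1,0.2,0,0.4],[0,-1,0.2,0,0.4],[0,-1,0.2,0,0.4],[0,-1,0.2,0,0.4]]'
python3 - <<'E'
from col import *
G={c:robot.grab_frame(c) for c in("top","side")}
for n,z in(("shutter_knob",97),("red_cap",5),("white_cap",64)):
    for c in G:
        for r in robot.place_of(c,n)[:1]: print(n,c,r["p"],r["location"],atz(G[c],r["location"],z))
E
```

```text
t: 23.42
eef_pos: [458.0, 323.7, 268.2]
tool_rot: [0.237, 0.972, 0.003, 0.002]
ft_force: [0.4, 0.7, -0.4]
grip_width: 65.4
grasp_force: 0.0
t: 24.05
eef_pos: [456.9, 120.0, 303.6]
tool_rot: [0.239, 0.971, -0.001, -0.001]
ft_force: [0.7, 1.0, -1.4]
grip_width: 64.9
grasp_force: 0.0
shutter_knob side 0.76 [277.5, 119.5] [467.7609232  317.91887621  97.        ]
red_cap top 0.55 [298.0, 224.3] [559.35399821  26.85990422   5.        ]
red_cap side 0.63 [339.2, 239.8] [567.75362739  31.09546703   5.        ]
white_cap top 0.91 [443.9, 210.8] [ 581.03124473 -291.62879351   64.        ]
white_cap side 0.71 [387.7, 383.2] [ 584.85356849 -287.49565306   64.        ]
```

```bash
python3 -c "
from rig import robot
print(robot.job_done())"
```

```text
the job is handed in; nothing more can be done
None
```

I handed the job in (no verdict came back): the red cap stands open side down in the blue tray, and the shutter is out to what I read as its stop, since a second 19 N pull moved it under 1 mm, though image-based travel read only about 30–31 mm against the 31.5 mm limit.

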